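Clamp a crate panel in the quick-release vise

ROBOT

A 6-joint arm with a two-finger parallel gripper is mounted at the origin on the work surface. World frame = base frame: x ahead of the robot, y to its left, z up, the work surface at z = 0. Lengths are in m, angles in rad, forces in N, time in s.
With the tool pointing down it reaches from about 0.375 to 0.925 m from the base axis. Payload 5.7 kg.
Tool frame: the origin (TCP) lies at the very end of the fingers, on their centre line; the grasp point (between the pads) lies env.grip_depth behind it (env.grip_depth is the distance from the TCP to the grasp point, in m); x points along the fingers, y is the direction in which the jaws open and shut, and the axes are right-handed (so a half turn about x gives the same grasp; the last joint's range is limited). The gripper opens to 85 mm and grips with 20 to 120 N. Pads are 22 mm wide; open, the fingers measure 114 mm over their backs; the gripper's body (76 mm by 85 mm) begins 54 mm behind the grasp point. The pads swing forward as they close: fully open they stand 13 mm farther back than shut.
Start: joints at [-1.408, 0.359, 1.51, -0, 1.272, -0.115], TCP at [0.165, -0.577, 0.231] pointing down, gripper open.
Joint ranges: [-2.97, 2.97], [-1.01, 2.36], [0.21, 2.38], [-0.96, 4.11], [0.2, 2.71], [-2.98, 2.98]. Speed limits (rad/s): [2.39, 2.39, 3.14, 3.14, 3.14, 3.14].

INTERFACE

Orientations are given as a unit quaternion [w, x, y, z].
In Python, from cell import env, vision gives the robot as it stands.
- The arm moves only by the tool carry_out, never from a script. Its argument "moves" is one flat list of numbers, 4 for each row, row after row: the shift along the tool's x, y, z scaled (see below), then the turn about the tool's x scaled (see below). In form: [x, y, z, spin, x, y, z, spin, ...]. A call has 1 to 20 rows; each row is the pose to reach, as a shift and turn from the pose commanded when the call began, along the tool's axes at that moment, turning the shorter way round; what a row does not reach only later rows make up. The controller multiplies each number of a shift by 0.15 m and each number of a turn by 180 degrees. A row lasts 1/12 s, in which the tool goes at most 41.7 mm and 7.16 degrees, less where a joint would pass 70% of its speed; a pose out of reach is approached as far as the arm can. A call with a number of a shift or a turn outside -1 to 1 is refused whole. A call with a gripper value outside its range is refused whole. "fingers" is the opening, from 0 (shut) to 1 (fully open), set as the call begins (left out, the last holds). The fingers move at their own pace and stop on an object; "grip_force" is the grip in N (left out, the last holds). Time passes only in rows, so rows that repeat a pose let the fingers close. It gives the time, the measured TCP pose, the force and the opening at its end, in the units of the state.
- env.sense(): the state, without advancing time (a new reading comes with each control period).
- vision.capture(name): name is "side" or "top" or "wrist"; returns (picture, depth): 480x640x3 uint8, blue, green, red; 480x640 float32, m along the optical axis (not along the pixel's ray), 0 where there is no reading.
- vision.get_calibration(name): a dict with "camera_matrix" (3x3 intrinsics, pixels), "R" (3x3) and "t" (3): a world point X has camera coordinates R X + t. Camera axes: x right, y down, z forward; pixel columns grow to the right and rows downward; lengths in m; the calibration is good to about 2 mm. A picture is of the moment at which its call begins: read the wrist's pose just before it. get_calibration takes no time and is no camera call; for the wrist camera it gives the pose at the moment of the call.
- env.close_job(): hands the job in, once; it reports no verdict.
The state is a dict: "time": time; "joints": joint angles; "dq": joint speeds; "tau": joint torques, N m; "eef_pos": TCP position; "orientation": TCP orientation; "wrist_force": force on the tool from outside, world axes, zero at the start; "torque": the same for the moment, N m; "grip_width": finger opening in m.
Only numpy, scipy, OpenCV 4.12 (cv2) and the standard library are available. Lean on these libraries where they do the work, as an engineer would, in place of code of your own. Each camera call takes 0.05 s, during which the arm holds its last target. There are 200 camera calls.

TASK

Clamp the white crate panel standing in the blue vise so that it can be repaired: press the orange quick-release lever down and, keeping it gently pressed, slide the moving jaw up to the panel, then let the lever spring back up. After that screw the jaw firmly tight with the red-handled crank, clockwise as seen from the robot, feeling for the resistance: the panel must be well gripped but not crushed. Leave the panel upright between the jaws, let go of everything, and do not disturb the other things on the bench.

Things in the scene. Friction and masses are not known exactly. Their poses are not given: they have to be found in the camera images.
- vise: Blue bench vise, fixed. Origin on the bench, mid-width, under the rear jaw's front. x = clamping direction, away from the robot, from moving to rear jaw; y left, z up. Jaws 120 wide, tops 150 high; the panel stands on the moving head's guide bars, tops 95 high. The rear jaw's rubber stands 0 to 1.5 mm proud (not visible) and is pushed home with 6 N.
- carriage (a joint): Travel of the whole moving head (blue block, grey jaw, guide bars, lever and crank) along the vise's +x, in m: 0 = fully open, 0.105 = end of travel. With the lever up, teeth 2.5 mm apart hold the head against being pushed back (over 100 N); when the lever is let go it settles back by 0 to 2.5 mm into the next tooth. With the lever pressed it slides with 3 to 5 N.
- lever (a joint): Angle of the quick-release lever in rad: 0 = up, locked; 0.2 = right down, at its stop. The lock is out from about 0.1; keep it between 0.12 and 0.19 while sliding. It springs back by itself.
- lever_pad (a point): Middle of the top of the lever's orange pad, right (-y) of the moving head, 165 high, moving with it. The pad is 48 long in y; in x it is a trough 38 wide between ridges 10 high, so shut fingertips pressed into it can push the head along x. It sinks 12 in all: gives at 8 N, at its stop at 15 N. Over 40 N breaks it.
- jaw_face (a point): Middle of the black rubber front face of the moving jaw (120 wide, 55 high), 122 above the bench; x axis as the vise's, towards the panel. The rubber yields about 1 mm for every 20 N.
- panel_center (a point): Centre of the loose white slotted plastic panel standing on the guide bars between the jaws: 28 thick (x, across the jaws), 150 wide (y), 90 high (z), about 0.25 kg. It starts a few mm clear of the rear jaw and slightly askew; the closing head carries and pushes it against the rear jaw and squares it. It cracks above 105 N.
- crank (a joint): Crank angle, rad: 0 = arm level to the left (vise +y), pi/2 = up; range 0 to 3.2. Grows clockwise seen from the robot, moving the jaw 6.4 mm/rad to the panel; stays where left. Along its path the handle needs 6 to 9 N while free, about 12.5 N when the panel is well gripped (aim for this, 50 to 75 N on the panel); 15 N is too much. Once all is seated the grip grows by about 80 N per rad.
- crank_grip (a point): Middle of the crank's red, freely spinning handle: a rod 18 in diameter, 54 long, parallel to the vise's x, on the robot's side of the crank arm. It moves on a circle of radius 70 across the vise's x, centred 75 above the bench, mid-width. Pinch it from above, fingers closing along the vise's y, and carry it over the top without turning the hand.
- spare_panel: A second white crate panel, 150 x 90, lying flat on the bench beside the vise, 28 high; leave alone. Origin at its underside.
- tape_roll: Grey plastic tape core on the bench left of the vise, 90 in diameter, 25 high; leave alone. Origin at its underside.
- glue_jar: Jar with a yellow cap, 64 in diameter, 90 high; leave alone. Origin at its underside.

How it is judged:
On the way, in this order (a step that is already met when the one before it is completed fails the run):
1. The quick-release lever is pressed down (value of joint lever above 0.09 rad), for 0.2 s.
2. The moving jaw has been slid up to the panel (gap under about 4 mm) and the lever has been let go and is up again (x of panel_center in the frame of jaw_face below 0.0185 m and value of joint lever below 0.03 rad and contact force between the fingers and lever below 0.5 N), for 0.2 s.
3. The jaw is screwed tight: it clamps the panel with 40 to 95 N (contact force between front_liner and panel between 40 and 95 N and value of joint lever below 0.03 rad and contact force between the fingers and lever below 0.5 N), for 0.3 s.
At the end, for the whole second after the job is handed in: The panel stands upright (within about 3 degrees) on the guide bars between the jaws, at rest, clamped by the moving jaw with 40 to 95 N; the jaw's face touches it and the lever is up (under 0.03 rad) (contact force between front_liner and panel between 40 and 95 N and x of panel_center in the frame of jaw_face below 0.0185 m and value of joint lever below 0.03 rad and angle between panel_center's own z axis and vertical below 0.06 rad and z of panel_center in the frame of vise between 0.135 and 0.146 m and linear speed of panel below 0.01 m/s).
It fails at once if The lever is pushed with more than 40 N (contact force between the fingers and lever above 40 N).
It fails at once if The panel is squeezed with more than 105 N and cracks (contact force between front_liner and panel above 105 N).
It fails at once if The panel is tipped over or lifted out of the vise (angle between panel_center's own z axis and vertical above 0.3 rad or z of panel_center in the frame of vise above 0.16 m).
It fails at once if The spare panel, the tape roll or the glue jar is moved by more than 3 cm (distance of any of spare_panel, tape_roll, glue_jar from where it was at the start of the episode above 0.03 m).
It also fails if it takes over 72 s, if anything falls off the work surface, if the arm or the gripper's body presses on something with over 40 N, if the wrist force passes 120 N, or if a joint passes its speed limit or range.

## Working session

There is one attempt and no reset: what is moved stays moved. The work goes in short steps, Python scripts to look and compute and a tool call to move; the robot and the scene stay as the last step left them, time stands still between calls to the robot, and variables do not carry over. Pictures are saved under pics/ and viewed, about 8 in all and at most 12, crops included, and the job is handed in when it is done.

Besides the shell and the picture viewer there is one more tool, called by a JSON object that holds its "name" and its "arguments", one argument or row to a line. carry_out: Moves the arm, as the interface text tells. Shifts and turns lie within -1 to 1; 1 stands for 0.15 m of shift or 180 degrees of turn. Its arguments: {"type":"object","properties":{"moves":{"type":"array"},"fingers":{"type":"number"},"grip_force":{"type":"number"}},"required":["moves"]}

```bash
ls; mkdir -p pics; cat > h.py <<'E'
from cell import env, vision
import numpy as np, cv2
from scipy.spatial.transform import Rotation as Ro
def cap(n):
    c=vision.get_calibration(n); p,d=vision.capture(n)
    return p,d,np.array(c["camera_matrix"]),np.array(c["R"]),np.array(c["t"]).ravel()
def cloud(d,K,R,t):
    v,u=np.mgrid[:480,:640]
    X=np.stack([(u-K[0,2])*d/K[0,0],(v-K[1,2])*d/K[1,1],d],-1)
    return (X-t)@R
def plane(u,v,z,K,R,t):
    r=R.T@np.linalg.solve(K,[u,v,1.]); c=-R.T@t
    return c+r*(z-c[2])/r[2]
def pose():
    s=env.sense(); q=s["orientation"]
    return np.array(s["eef_pos"]),Ro.from_quat([q[1],q[2],q[3],q[0]]).as_matrix(),s
E
python3 - <<'E'
from h import *
for n in("top","side"):
    p,d,K,R,t=cap(n); cv2.imwrite(f"pics/{n}0.png",p); np.savez(f"{n}0.npz",p=p,d=d,K=K,R=R,t=t)
    print(n,K[0,0],-R.T@t,R[2])
P,M,s=pose();print(P,M,s["wrist_force"],env.grip_depth,s["time"])
E
```

```text
pics
top 505.7380482903209 [0.50602227 0.06560572 1.18472562] [ 0.10866956  0.01314243 -0.99399105]
side 438.85339416821347 [ 0.32174692 -0.42183312  0.72940131] [ 0.35846234  0.61254052 -0.70448482]
[ 0.16444223 -0.57638661  0.23052795] [[-2.81041470e-04  2.74244134e-01 -9.61660063e-01]
 [ 1.66035383e-03 -9.61658647e-01 -2.74244216e-01]
 [-9.99998582e-01 -1.67376996e-03 -1.85076338e-04]] [0.76357143 0.8789773  0.31903072] 0.0187 0.1
```

View pics/top0.png

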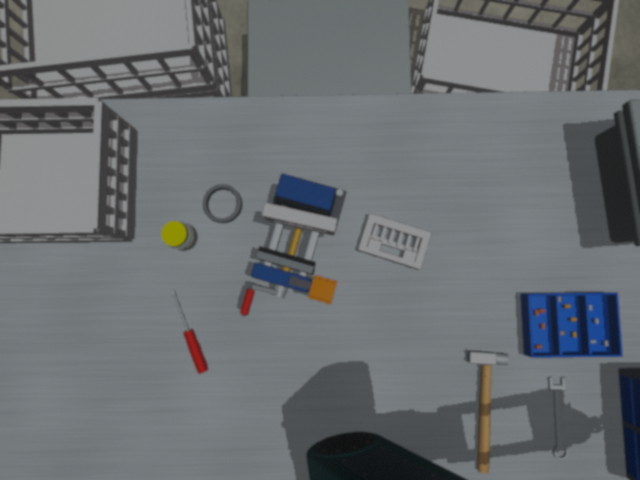

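View pics/side0.png

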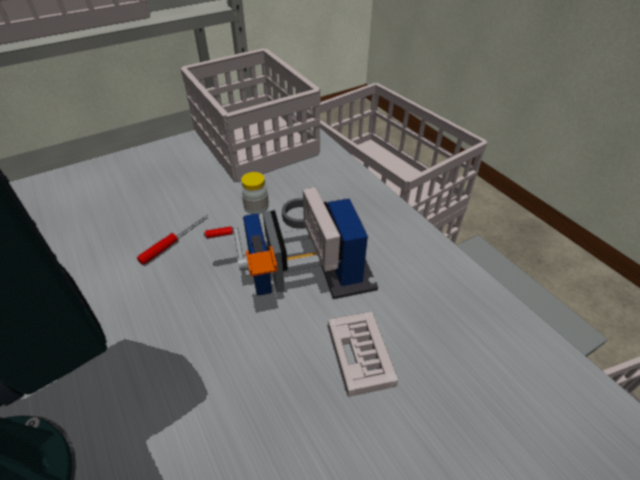

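The top view shows the vise with its rear jaw at about (305,195), the panel at (300,218), the orange pad at (322,289) and the red crank grip at (247,302). The side view agrees. Next I measure these.

```bash
python3 - <<'E'
from h import *
for n in("top","side"):
    z=np.load(n+"0.npz"); p,d,K,R,t=[z[k] for k in"pdKRt"]
    C=cloud(d,K,R,t); hsv=cv2.cvtColor(p,cv2.COLOR_BGR2HSV); H,S,V=[hsv[...,i].astype(int) for i in range(3)]
    roi=(C[...,0]>.3)&(C[...,0]<.85)&(abs(C[...,1]-.1)<.22)&(d>0)
    ms={"orange":(H>8)&(H<18)&(S>150)&(V>120)&(C[...,2]>.13),"red":((H<6)|(H>174))&(S>150)&(C[...,2]>.04),
        "bluetop":(H>100)&(H<125)&(S>120)&(C[...,2]>.135),"white":(S<40)&(V>120)&(C[...,2]>.17)&(C[...,2]<.2),
        "yellow":(H>22)&(H<35)&(S>150)&(C[...,2]>.07)}
    for k,m in ms.items():
        m=(m&roi).astype(np.uint8); nl,L,st,ce=cv2.connectedComponentsWithStats(m)
        for i in range(1,nl):
            if st[i,4]<40: continue
            q=C[L==i]; c,s,a=cv2.minAreaRect((q[:,:2]*1000).astype(np.float32))
            print(n,k,st[i,4],"px",ce[i].round(),"med",np.median(q,0).round(4),"z",np.percentile(q[:,2],[5,95]).round(3),"rect",np.round(c,1),np.round(s,1),round(a,1))
E
```

```text
top orange 489 px [322. 289.] med [0.504  0.0774 0.1661] z [0.163 0.176] rect [503.7  77.2] [45.3 44.5] 73.4
top red 167 px [247. 301.] med [0.4811 0.2341 0.127 ] z [0.123 0.13 ] rect [480.  234.7] [14.1 52.5] 74.4
top bluetop 1282 px [305. 192.] med [0.7039 0.1082 0.1504] z [0.147 0.154] rect [704.3 109.6] [118.9  48.6] 73.3
top bluetop 589 px [275. 276.] med [0.5334 0.1752 0.1507] z [0.147 0.154] rect [529.3 162.5] [116.7  28.4] 73.3
top white 905 px [299. 217.] med [0.6477 0.1209 0.1858] z [0.183 0.189] rect [648.  121.1] [148.6  25. ] 76.2
side orange 575 px [261. 261.] med [0.5046 0.0721 0.1661] z [0.164 0.176] rect [507.9  78.1] [57.8 51.4] 72.4
side red 194 px [218. 232.] med [0.4795 0.2281 0.125 ] z [0.118 0.129] rect [480.  229.6] [12.3 52.4] 74.8
side bluetop 1071 px [347. 222.] med [0.7013 0.0949 0.1507] z [0.141 0.152] rect [703.9 105.7] [117.   49.6] 73.8
side bluetop 426 px [253. 230.] med [0.534  0.1732 0.1508] z [0.149 0.153] rect [531.2 163.4] [109.2  31. ] 73.3
side white 740 px [321. 213.] med [0.6491 0.1096 0.186 ] z [0.184 0.188] rect [650.9 119. ] [151.3  27.3] 76.6
```

{"name": "carry_out", "arguments": {
  "moves": [0,-0.15,-0.14,0,0,-0.35,-0.33,0,0,-0.55,-0.52,0,0,-0.75,-0.71,0,0,-0.892,-0.845,0,0,-0.892,-0.845,0],
  "fingers": 0,
  "grip_force": 40
}}

```text
time: 0.6
eef_pos: [0.2509, -0.4072, 0.2306]
orientation: [0.097, 0.7, 0.101, -0.7]
wrist_force: [-0.4, 0.5, 0.4]
grip_width: 0.0121
```

{"name": "carry_out", "arguments": {
  "moves": [0,-0.15,-0.14,0,0,-0.35,-0.33,0,0,-0.55,-0.52,0,0,-0.75,-0.71,0,0,-0.892,-0.845,0,0,-0.892,-0.845,0]
}}

```text
time: 1.1
eef_pos: [0.3359, -0.2457, 0.231]
orientation: [0.098, 0.7, 0.1, -0.7]
wrist_force: [-0.5, -0.2, -0.1]
grip_width: 0.0
```

{"name": "carry_out", "arguments": {
  "moves": [0,-0.15,-0.14,0,0,-0.35,-0.33,0,0,-0.55,-0.52,0,0,-0.75,-0.71,0,0,-0.892,-0.845,0,0,-0.892,-0.845,0]
}}

```text
time: 1.6
eef_pos: [0.4223, -0.0836, 0.2314]
orientation: [0.099, 0.701, 0.1, -0.699]
wrist_force: [-0.6, -0.3, -0.0]
grip_width: 0.0002
```

{"name": "carry_out", "arguments": {
  "moves": [0,-0.15,-0.14,0.036,0,-0.35,-0.33,0.072,0,-0.55,-0.52,0.108,0,-0.75,-0.71,0.144,0,-0.892,-0.845,0.181,0,-0.892,-0.845,0.181,0,-0.892,-0.845,0.181]
}}

```text
time: 2.18
eef_pos: [0.5069, 0.0774, 0.231]
orientation: [-0.102, 0.7, -0.102, -0.7]
wrist_force: [-0.5, -0.4, -0.3]
grip_width: -0.0
```

```bash
python3 - <<'E'
from h import *
P,M,s=pose();print(P,M.round(4).tolist(),s["wrist_force"])
p,d,K,R,t=cap("wrist"); cv2.imwrite("pics/w1.png",p)
C=cloud(d,K,R,t); hsv=cv2.cvtColor(p,cv2.COLOR_BGR2HSV); H,S,V=[hsv[...,i].astype(int) for i in range(3)]
m=(H>8)&(H<18)&(S>150)&(V>100)&(C[...,2]>.14)&(d>0)
q=C[m]; print(m.sum(), q.mean(0), -R.T@t)
if m.sum():
  a=np.radians(-16.7); vx=np.array([np.cos(a),np.sin(a)]); vy=np.array([-vx[1],vx[0]])
  for nm,qq in(("ridge",q[q[:,2]>.171]),("trough",q[q[:,2]<.168])):
    for v in(vx,vy): print(nm,len(qq),np.percentile(qq[:,:2]@v,[1,25,50,75,99]).round(4))
  print("tcp",P[:2]@vx,P[:2]@vy, "rect",cv2.minAreaRect((q[:,:2]*1000).astype(np.float32)))
E
```

```text
[0.5069122  0.07743885 0.23102387] [[0.0005, -0.2848, -0.9586], [-0.0001, -0.9586, 0.2848], [-1.0, -0.0, -0.0005]] [-0.47570381 -0.44775583 -0.33582778]
4365 [0.50584606 0.07591697 0.16816551] [0.57142734 0.05754863 0.37380579]
ridge 776 [0.4385 0.4432 0.4815 0.4851 0.4858]
ridge 776 [0.1931 0.2047 0.218  0.2308 0.2397]
trough 3430 [0.4426 0.4522 0.4606 0.4687 0.4857]
trough 3430 [0.1931 0.2066 0.2185 0.2305 0.2398]
tcp 0.4632790370726442 0.21983922986755763 rect ((504.7856140136719, 74.6119613647461), (48.053348541259766, 48.05925750732422), 73.02051544189453)
```

View pics/w1.png

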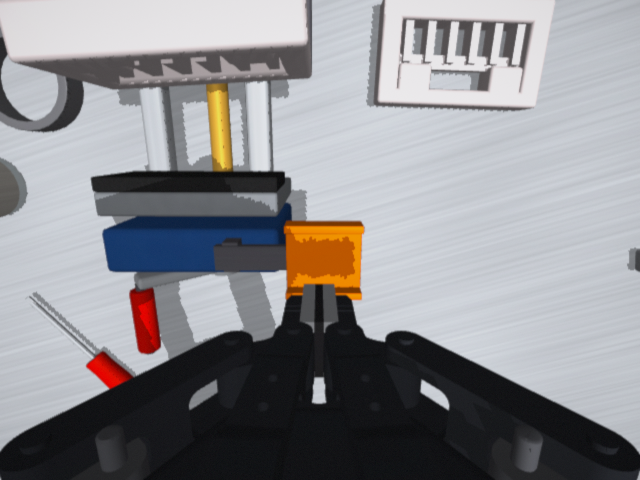

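The wrist view shows the shut fingertips above the orange trough at (325,260). The numbers put them within 2-3 mm of its middle, so I descend.

{"name": "carry_out", "arguments": {
  "moves": [0.1,0.02,0,0,0.2,0.02,0,0,0.3,0.02,0.01,0,0.38,0.02,0.01,0,0.41,0.02,0.01,0,0.41,0.02,0.01,0]
}}

```text
time: 2.73
eef_pos: [0.5017, 0.0726, 0.1688]
orientation: [0.102, -0.699, 0.103, 0.701]
wrist_force: [0.6, -0.4, 0.0]
grip_width: 0.0002
```

{"name": "carry_out", "arguments": {
  "moves": [0.02,0,0,0,0.04,0,0,0,0.06,0,0,0,0.06,0,0,0,0.06,0,0,0]
}}

```text
time: 3.15
eef_pos: [0.5038, 0.0734, 0.1622]
orientation: [-0.102, 0.7, -0.103, -0.699]
wrist_force: [-2.2, -3.2, 9.8]
grip_width: 0.0002
```

{"name": "carry_out", "arguments": {
  "moves": [0.02,0,0,0,0.035,0,0,0,0.05,0,0,0,0.05,0,0,0,0.05,0,0,0,0.05,0,0,0]
}}

```text
time: 3.65
eef_pos: [0.504, 0.0733, 0.1553]
orientation: [-0.102, 0.701, -0.103, -0.699]
wrist_force: [-2.6, -4.4, 12.7]
grip_width: -0.0001
```

{"name": "carry_out", "arguments": {
  "moves": [0,0,-0.02,0,0,0,-0.04,0,0,0,-0.06,0,0,0,-0.09,0,0,0,-0.12,0,0,0,-0.15,0,0,0,-0.18,0,0,0,-0.2,0,0,0,-0.2,0]
}}

```text
time: 4.4
eef_pos: [0.5332, 0.0646, 0.1554]
orientation: [-0.102, 0.701, -0.103, -0.699]
wrist_force: [-3.6, -3.7, 12.9]
grip_width: -0.0001
```

```bash
cat > gap.py <<'E'
from h import *
import sys
P,M,s=pose()
p,d,K,R,t=cap("wrist"); cv2.imwrite("pics/%s.png"%sys.argv[1],p)
C=cloud(d,K,R,t); a=np.radians(-16.8); vx=np.array([np.cos(a),np.sin(a)]); vy=np.array([-vx[1],vx[0]])
X=C[...,:2]@vx; Y=C[...,:2]@vy; Z=C[...,2]; V=p.max(-1)
y0=.3075  # mid-width
b=(abs(Y-y0)<.055)&(d>0)
jaw=b&(abs(Z-.15)<.004)&(X<.61)&(X>.44)
for lo in(-.05,-.02,.01,.035):
    k=jaw&(Y>y0+lo)&(Y<y0+lo+.015); w=b&(Z>.18)&(Z<.192)&(V>120)&(Y>y0+lo)&(Y<y0+lo+.015)
    print(lo,"jaw x",np.percentile(X[k],[1,99]).round(4) if k.sum()>5 else k.sum(),"panel x",np.percentile(X[w],[1,99]).round(4) if w.sum()>5 else w.sum())
o=(p[...,2]>150)&(p[...,1]<170)&(p[...,0]<70)&(Z>.14)&(Z<.185)&(d>0)
print("pad x",np.percentile(X[o],[1,99]).round(4),"y",np.percentile(Y[o],[1,99]).round(4),"trough z",np.percentile(Z[o],[5,30,95]).round(4),"tcp",P[:2]@vx,P[2],s["wrist_force"],s["time"])
E
python3 gap.py w2
```

```text
-0.05 jaw x [0.4977 0.5421] panel x [0.5839 0.5992]
-0.02 jaw x [0.4784 0.5881] panel x [0.5838 0.5991]
0.01 jaw x [0.4776 0.5876] panel x 0
0.035 jaw x [0.4774 0.5415] panel x 0
pad x [0.4773 0.5156] y [0.1938 0.2402] trough z [0.1513 0.1547 0.1674] tcp 0.4918294342037915 0.15542066269881621 [-3.56258385 -3.71606729 12.89517447] 4.4
```

View pics/w2.png

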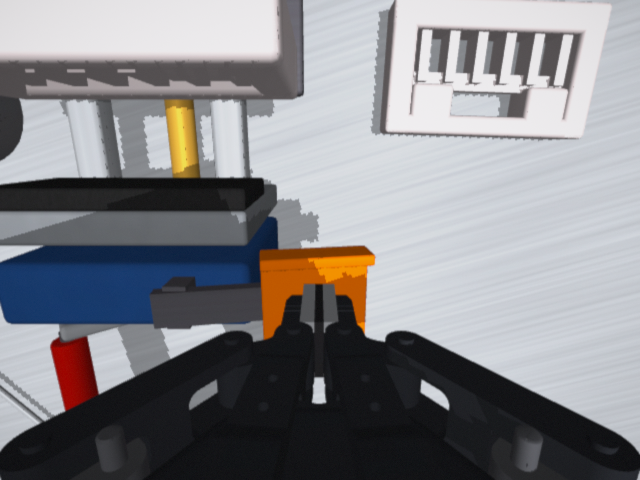

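The wrist view shows the lever pressed with the head following. The jaw rubber is at row ~185 and the panel's lower edge at row ~95, a gap of about 29 mm. I keep sliding.

{"name": "carry_out", "arguments": {
  "moves": [-0.005,0,-0.02,0,-0.005,0,-0.04,0,-0.005,0,-0.07,0,-0.005,0,-0.1,0,-0.005,0,-0.13,0,-0.005,0,-0.15,0,-0.005,0,-0.17,0,-0.005,0,-0.17,0]
}}

```text
time: 5.12
eef_pos: [0.5575, 0.0573, 0.1562]
orientation: [-0.102, 0.701, -0.103, -0.699]
wrist_force: [-3.4, -3.6, 12.4]
grip_width: 0.0001
```

{"name": "carry_out", "arguments": {
  "moves": [0,0,-0.01,0,0,0,-0.02,0,0,0,-0.03,0,0,0,-0.03,0]
}}

```text
time: 5.45
eef_pos: [0.5613, 0.0561, 0.1562]
orientation: [-0.102, 0.701, -0.103, -0.699]
wrist_force: [-3.8, -2.3, 12.6]
grip_width: -0.0001
```

{"name": "carry_out", "arguments": {
  "moves": [0,0,-0.01,0,0,0,-0.02,0,0,0,-0.03,0,0,0,-0.03,0]
}}

```text
time: 5.78
eef_pos: [0.5657, 0.0548, 0.1562]
orientation: [-0.102, 0.701, -0.103, -0.699]
wrist_force: [-4.4, -3.3, 13.2]
grip_width: -0.0001
```

{"name": "carry_out", "arguments": {
  "moves": [0,0,-0.01,0,0,0,-0.02,0,0,0,-0.02,0,0,0,-0.02,0]
}}

```text
time: 6.12
eef_pos: [0.5685, 0.0539, 0.1563]
orientation: [-0.102, 0.701, -0.103, -0.699]
wrist_force: [-4.1, -3.4, 11.8]
grip_width: -0.0003
```

{"name": "carry_out", "arguments": {
  "moves": [0,0,-0.01,0,0,0,-0.02,0,0,0,-0.02,0,0,0,-0.02,0]
}}

```text
time: 6.45
eef_pos: [0.5714, 0.0531, 0.1563]
orientation: [-0.102, 0.701, -0.103, -0.699]
wrist_force: [-3.6, -3.8, 12.6]
grip_width: -0.0
```

```bash
python3 gap.py w3
```

```text
-0.05 jaw x [0.5374 0.5789] panel x [0.5845 0.611 ]
-0.02 jaw x [0.5182 0.5788] panel x [0.5841 0.6109]
0.01 jaw x [0.5175 0.5789] panel x [0.5839 0.5978]
0.035 jaw x [0.5174 0.5788] panel x 0
pad x [0.5169 0.5554] y [0.1939 0.2403] trough z [0.1526 0.1556 0.168 ] tcp 0.5316626846864129 0.15627991446484762 [-3.58513027 -3.76008353 12.56454068] 6.45
```

{"name": "carry_out", "arguments": {
  "moves": [0,0,-0.01,0,0,0,-0.02,0,0,0,-0.02,0,0,0,-0.02,0]
}}

```text
time: 6.83
eef_pos: [0.5735, 0.0524, 0.156]
orientation: [-0.102, 0.7, -0.103, -0.699]
wrist_force: [-5.0, -3.1, 12.2]
grip_width: 0.0001
```

{"name": "carry_out", "arguments": {
  "moves": [0,0,-0.01,0,0,0,-0.02,0,0,0,-0.02,0,0,0,-0.02,0]
}}

```text
time: 7.17
eef_pos: [0.5745, 0.0521, 0.1555]
orientation: [0.102, -0.699, 0.103, 0.701]
wrist_force: [-8.1, -0.4, 12.4]
grip_width: 0.0001
```

```bash
python3 gap.py w4
```

```text
-0.05 jaw x [0.5405 0.5793] panel x [0.5851 0.6119]
-0.02 jaw x [0.5212 0.5791] panel x [0.5849 0.6118]
0.01 jaw x [0.5204 0.5788] panel x [0.5847 0.596 ]
0.035 jaw x [0.5203 0.5787] panel x 0
pad x [0.5205 0.5584] y [0.1939 0.2403] trough z [0.1514 0.1548 0.1674] tcp 0.534889245650068 0.15546446927722368 [-8.10849314 -0.35453554 12.38979445] 7.1667
```

View pics/w4.png

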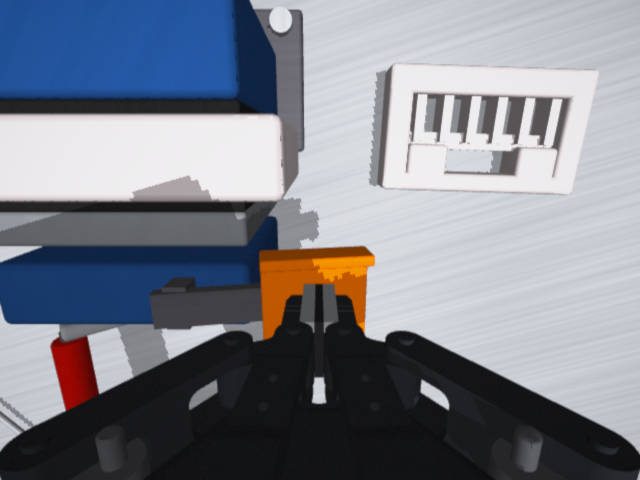

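The wrist view shows the panel between the jaws with the rear rubber right behind it (row ~105) and the moving rubber touching (row ~205). The push force is rising, so I give one more small push.

{"name": "carry_out", "arguments": {
  "moves": [-0.004,0,-0.01,0,-0.004,0,-0.02,0,-0.004,0,-0.025,0,-0.004,0,-0.025,0]
}}

```text
time: 7.55
eef_pos: [0.5777, 0.0513, 0.1559]
orientation: [0.102, -0.698, 0.102, 0.701]
wrist_force: [-7.8, -0.3, 13.2]
grip_width: 0.0002
```

{"name": "carry_out", "arguments": {
  "moves": [0,0,-0.01,0,0,0,-0.02,0,0,0,-0.025,0,0,0,-0.025,0]
}}

```text
time: 7.88
eef_pos: [0.5813, 0.0503, 0.1559]
orientation: [0.102, -0.698, 0.102, 0.701]
wrist_force: [-8.6, 1.0, 12.4]
grip_width: -0.0001
```

```bash
python3 gap.py w5
```

```text
-0.05 jaw x [0.5403 0.577 ] panel x [0.5854 0.6119]
-0.02 jaw x [0.5213 0.5769] panel x [0.5853 0.6118]
0.01 jaw x [0.5209 0.5768] panel x [0.5843 0.6061]
0.035 jaw x [0.5209 0.5766] panel x 0
pad x [0.5265 0.5587] y [0.1938 0.2404] trough z [0.152  0.1574 0.1682] tcp 0.5419913598453172 0.15594838421717522 [-8.55067644  0.98678833 12.3934477 ] 7.8833
```

{"name": "carry_out", "arguments": {
  "moves": [0,0,-0.01,0,0,0,-0.02,0,0,0,-0.02,0,0,0,-0.02,0]
}}

```text
time: 8.27
eef_pos: [0.5831, 0.0498, 0.1556]
orientation: [0.102, -0.698, 0.102, 0.702]
wrist_force: [-10.7, 0.7, 13.7]
grip_width: 0.0001
```

```bash
python3 gap.py w6
```

```text
-0.05 jaw x [0.5405 0.5766] panel x [0.5852 0.6119]
-0.02 jaw x [0.5215 0.5765] panel x [0.5855 0.6118]
0.01 jaw x [0.5203 0.5764] panel x [0.5847 0.6074]
0.035 jaw x [0.5203 0.5763] panel x 0
pad x [0.5281 0.5588] y [0.1934 0.2404] trough z [0.1515 0.1575 0.168 ] tcp 0.5437805024015921 0.15564604945752208 [-10.67393157   0.72981809  13.71922421] 8.2667
```

{"name": "carry_out", "arguments": {
  "moves": [-0.03,0,0,0,-0.08,0,0.01,0,-0.15,0,0.02,0,-0.25,0,0.02,0,-0.4,0,0.02,0,-0.5,0,0.02,0,-0.5,0,0.02,0]
}}

```text
time: 8.9
eef_pos: [0.5867, 0.05, 0.2342]
orientation: [-0.103, 0.703, -0.102, -0.697]
wrist_force: [1.0, 0.3, 0.7]
grip_width: 0.0004
```

```bash
python3 gap.py w7; python3 - <<'E'
from h import *
p,d,K,R,t=cap("top"); C=cloud(d,K,R,t); hsv=cv2.cvtColor(p,cv2.COLOR_BGR2HSV); H,S,V=[hsv[...,i].astype(int) for i in range(3)]
m=((H<6)|(H>174))&(S>150)&(C[...,2]>.06)&(d>0)&(C[...,0]<.62)
nl,L,st,ce=cv2.connectedComponentsWithStats(m.astype(np.uint8))
P,M,s=pose(); print(P)
for i in range(1,nl):
  if st[i,4]>40:
    q=C[L==i]; top=np.percentile(q[:,2],90); print(st[i,4],ce[i],np.median(q,0).round(4),"top",top.round(4),cv2.minAreaRect((q[:,:2]*1000).astype(np.float32)))
    c=q[:,:2].mean(0)-P[:2]; print("shift tool y,z (m):",c@M[:2,1],c@M[:2,2])
E
```

```text
-0.05 jaw x [0.5193 0.5788] panel x [0.5844 0.6118]
-0.02 jaw x [0.5192 0.5786] panel x [0.5843 0.6117]
0.01 jaw x [0.519  0.5785] panel x [0.5842 0.6116]
0.035 jaw x [0.5192 0.5785] panel x [0.5841 0.6111]
pad x [0.5175 0.5575] y [0.1942 0.2407] trough z [0.164  0.1647 0.1753] tcp 0.5471886130571303 0.23424722743323426 [0.96149378 0.31921718 0.74385121] 8.9
[0.5844928  0.05007968 0.23080772]
144 [257.02083333 267.5       ] [0.5504 0.2128 0.1269] top 0.1295 ((550.2273559570312, 213.15687561035156), (13.445575714111328, 51.068965911865234), 73.86006164550781)
shift tool y,z (m): -0.14630688018229931 0.07935063525028328
```

View pics/w7.png

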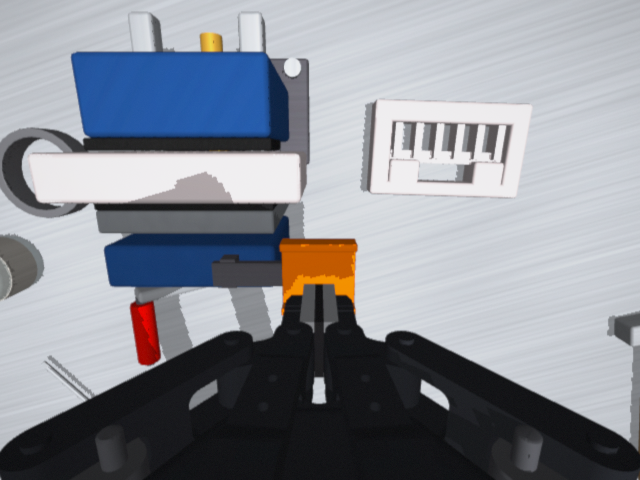

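The wrist view shows the lever pad back up (trough z 0.165), the jaw touching the panel and the panel square. The red crank grip is at (145,332). I go there with the fingers half open.

{"name": "carry_out", "arguments": {
  "moves": [0,-0.2,0.12,0,0,-0.42,0.25,0,0,-0.65,0.38,0,0,-0.85,0.5,0,0,-0.975,0.577,0,0,-0.975,0.577,0,0,-0.975,0.577,0],
  "fingers": 0.6
}}

```text
time: 9.58
eef_pos: [0.5416, 0.216, 0.2286]
orientation: [0.101, -0.699, 0.102, 0.7]
wrist_force: [0.8, 0.1, -0.0]
grip_width: 0.0513
```

```bash
cat > red.py <<'E'
from h import *
P,M,s=pose(); print(P,s["grip_width"],s["wrist_force"],s["time"])
for n in("wrist","top","side"):
  p,d,K,R,t=cap(n); C=cloud(d,K,R,t); hsv=cv2.cvtColor(p,cv2.COLOR_BGR2HSV); H,S,V=[hsv[...,i].astype(int) for i in range(3)]
  cv2.imwrite(f"pics/last_{n}.png",p)
  m=((H<6)|(H>174))&(S>150)&(C[...,2]>.06)&(C[...,2]<.17)&(d>0)&(C[...,0]>.48)&(C[...,0]<.64)
  if m.sum()<30: continue
  q=C[m]; r=cv2.minAreaRect((q[:,:2]*1000).astype(np.float32)); c=np.array(r[0])/1000-P[:2]
  print(n,m.sum(),r,"z",np.percentile(q[:,2],[5,50,95]).round(4),"tool y,z",c@M[:2,1],c@M[:2,2])
E
python3 red.py
```

```text
[0.5416002  0.21596181 0.228588  ] 0.0513488577951225 [ 0.8370779   0.13610659 -0.04191442] 9.5833
wrist 1562 ((549.31494140625, 212.18153381347656), (16.049354553222656, 56.04994583129883), 72.94183349609375) z [0.1224 0.1261 0.1279] tool y,z 0.0014329851392812726 -0.008470788398272746
top 41 ((567.216552734375, 208.2156982421875), (12.393803596496582, 15.884815216064453), 69.79087829589844) z [0.1236 0.1277 0.1303] tool y,z 0.00015006238909763173 -0.02676147047553369
side 212 ((560.2525634765625, 134.9742431640625), (53.00303649902344, 176.03677368164062), 7.636205673217773) z [0.1148 0.1246 0.129 ] tool y,z 0.07235239042499572 -0.040890439695858045
```

{"name": "carry_out", "arguments": {
  "moves": [0.15,0.007,0,0,0.35,0.007,0,0,0.55,0.007,0,0,0.7,0.007,0,0,0.8,0.007,0,0,0.83,0.007,0,0,0.83,0.007,0,0]
}}

```text
time: 10.32
eef_pos: [0.5416, 0.2127, 0.1038]
orientation: [0.103, -0.699, 0.103, 0.701]
wrist_force: [-0.2, -0.4, 0.2]
grip_width: 0.0512
```

{"name": "carry_out", "arguments": {
  "moves": [0,0,0,0,0,0,0,0,0,0,0,0,0,0,0,0,0,0,0,0,0,0,0,0],
  "fingers": 0,
  "grip_force": 30
}}

```text
time: 10.82
eef_pos: [0.5434, 0.2146, 0.1064]
orientation: [-0.103, 0.701, -0.102, -0.699]
wrist_force: [0.6, 1.2, 5.7]
grip_width: 0.0168
```

```bash
python3 red.py
```

```text
[0.54343019 0.21457998 0.10639909] 0.016825184380421805 [0.64879943 1.18416742 5.73049898] 10.8167
wrist 5380 ((549.0097045898438, 212.4742431640625), (18.578577041625977, 56.80281448364258), 73.42134857177734) z [0.1218 0.1261 0.1277] tool y,z 0.0004182469846241264 -0.005948949689367067
side 115 ((555.1232299804688, 134.8548583984375), (61.017642974853516, 176.50865173339844), 7.977883815765381) z [0.1129 0.1245 0.1568] tool y,z 0.0730289619776035 -0.034052784795694666
```

{"name": "carry_out", "arguments": {
  "moves": [-0.017,-0.015,0,0,-0.045,0.01,0,0,-0.071,0.036,0,0,-0.095,0.065,0,0,-0.116,0.096,0,0,-0.116,0.096,0,0,-0.116,0.096,0,0]
}}

```text
time: 11.55
eef_pos: [0.5384, 0.1997, 0.1217]
orientation: [-0.102, 0.7, -0.103, -0.7]
wrist_force: [4.9, -1.7, -8.9]
grip_width: 0.017
```

```bash
cat > f.py <<'E'
from h import *
P,M,s=pose(); F=np.array(s["wrist_force"]); a=np.radians(-16.8); vx=np.array([np.cos(a),np.sin(a),0]); vy=np.array([-vx[1],vx[0],0])
print("t",s["time"],"P",P,"vise x,y",P@vx,P@vy-.3085,"Fvise",F@vx,F@vy,F[2],"w",s["grip_width"])
y=P@vy-.3085; z=P[2]+.0122-.075; th=np.arctan2(z,y); print("theta",th,"r",np.hypot(y,z),"tang",-(F@vy*np.sin(th)*-1+F[2]*np.cos(th)),"rad",F@vy*np.cos(th)+F[2]*np.sin(th))
E
python3 f.py
```

```text
t 11.55 P [0.5383644  0.19966402 0.1217008 ] vise x,y 0.45767748951462334 0.03824669535635389 Fvise 5.209132997417151 -0.22364159988285576 -8.855167831918246 w 0.01703512521768632
theta 0.9948846183930723 r 0.0702290102963918 tang 4.634954073663282 rad -7.54859017510356
```

{"name": "carry_out", "arguments": {
  "moves": [0.007,0.004,-0.013,0,-0.004,0.024,-0.015,0,-0.016,0.044,-0.018,0,-0.026,0.066,-0.02,0,-0.035,0.087,-0.022,0,-0.035,0.087,-0.022,0,-0.035,0.087,-0.022,0]
}}

```text
time: 12.13
eef_pos: [0.5354, 0.1891, 0.1275]
orientation: [0.104, -0.698, 0.102, 0.701]
wrist_force: [-2.9, 9.2, -2.0]
grip_width: 0.0171
```

```bash
python3 f.py
```

```text
t 12.1333 P [0.53541125 0.1890872  0.12746865] vise x,y 0.45790740968352417 0.027267742393284833 Fvise -5.4311498782079255 7.962659226713398 -2.0302442839775487 w 0.017055578679321733
theta 1.171763869957094 r 0.0701823626697155 tang 8.125896260688194 rad 1.2229651564624162
```

{"name": "carry_out", "arguments": {
  "moves": [-0.008,0.022,0.005,0,-0.015,0.044,0.011,0,-0.02,0.067,0.011,0,-0.025,0.09,0.011,0,-0.025,0.09,0.011,0,-0.025,0.09,0.011,0]
}}

```text
time: 12.63
eef_pos: [0.5312, 0.177, 0.1317]
orientation: [0.104, -0.699, 0.101, 0.7]
wrist_force: [0.2, 9.5, -1.8]
grip_width: 0.0167
```

```bash
python3 f.py
```

```text
t 12.6333 P [0.53121025 0.17695916 0.13165429] vise x,y 0.45739110661907056 0.014443111683393905 Fvise -2.5455614929768444 9.170268501367367 -1.7823628049922693 w 0.01672911685223638
theta 1.3640307365713789 r 0.07035280530472317 tang 9.340853167930629 rad 0.138215957655889
```

{"name": "carry_out", "arguments": {
  "moves": [-0.003,0.023,0.004,0,-0.006,0.046,0.004,0,-0.006,0.046,0.004,0,-0.006,0.046,0.004,0,-0.006,0.046,0.004,0]
}}

```text
time: 13.05
eef_pos: [0.5291, 0.1708, 0.1328]
orientation: [0.104, -0.699, 0.101, 0.7]
wrist_force: [-0.4, 9.7, -2.1]
grip_width: 0.0167
```

```bash
python3 f.py
```

```text
t 13.05 P [0.52913416 0.17078372 0.13279307] vise x,y 0.4571885210210966 0.00793117645070135 Fvise -3.1990093655578495 9.162621570193766 -2.0853636917832272 w 0.016665191100652985
theta 1.4579638722443782 r 0.07044099467352842 tang 9.339155764608789 rad -1.0404544055182343
```

{"name": "carry_out", "arguments": {
  "moves": [0,0.023,0.004,0,-0.001,0.047,0.004,0,-0.001,0.047,0.004,0,-0.001,0.047,0.004,0,-0.001,0.047,0.004,0]
}}

```text
time: 13.47
eef_pos: [0.527, 0.1644, 0.1332]
orientation: [0.104, -0.7, 0.101, 0.7]
wrist_force: [-0.6, 11.4, -0.7]
grip_width: 0.017
```

```bash
python3 f.py
```

```text
t 13.4667 P [0.52695207 0.16444932 0.13324454] vise x,y 0.456930407777978 0.0012364483155857253 Fvise -3.864433940843055 10.747398766051852 -0.7329930892424467 w 0.017028603645295508
theta 1.5532460460692505 r 0.07045538534429788 tang 10.758607216847288 rad -0.5442700239876357
```

{"name": "carry_out", "arguments": {
  "moves": [0.001,0.023,0.004,0,0.003,0.047,0.004,0,0.003,0.047,0.004,0,0.003,0.047,0.004,0,0.003,0.047,0.004,0]
}}

```text
time: 13.88
eef_pos: [0.5248, 0.158, 0.1331]
orientation: [-0.105, 0.7, -0.101, -0.699]
wrist_force: [0.5, 12.6, 2.1]
grip_width: 0.0166
```

```bash
sed -i 's/^P,M,s=pose(); F=.*wrist_force"\]);/P,M,s=pose(); L=[s["wrist_force"]]\nfor _ in range(4): vision.capture("top"); L.append(env.sense()["wrist_force"])\nF=np.mean(L,0); print("std",np.std(L,0).round(2));/' f.py; python3 f.py
```

```text
std [0.38 0.36 0.46]
t 13.8833 P [0.52480277 0.15796801 0.13309283] vise x,y 0.45674614566857785 -0.005589457087239069 Fvise -3.466234564943254 11.554273461988009 1.8212986824478783 w 0.016556294190764095
theta 1.6501461080702275 r 0.07051471187168454 tang 11.662285491990316 rad 0.8997006326545344
```

{"name": "carry_out", "arguments": {
  "moves": [0.004,0.023,0.004,0,0.008,0.046,0.004,0,0.008,0.046,0.004,0,0.008,0.046,0.004,0,0.008,0.046,0.004,0]
}}

```text
time: 14.5
eef_pos: [0.5227, 0.1516, 0.1322]
orientation: [-0.105, 0.7, -0.101, -0.699]
wrist_force: [1.0, 11.4, 3.4]
grip_width: 0.0166
```

```bash
python3 f.py; cp pics/last_top.png /dev/null
```

```text
std [0.56 0.57 0.42]
t 14.5 P [0.52267119 0.15159276 0.13222969] vise x,y 0.45654819494064736 -0.012308706031923966 Fvise -2.8535288690983416 11.671472244127342 3.5374317588983573 w 0.016580608389148897
theta 1.7462563128680018 r 0.07051231612725817 tang 12.109770421122507 rad 1.4457344645556711
```

{"name": "carry_out", "arguments": {
  "moves": [0.005,0.018,0.004,0,0.01,0.036,0.004,0,0.01,0.036,0.004,0,0.01,0.036,0.004,0,0.01,0.036,0.004,0]
}}

```text
time: 15.12
eef_pos: [0.521, 0.1467, 0.1311]
orientation: [-0.105, 0.701, -0.101, -0.699]
wrist_force: [-0.5, 12.3, 6.4]
grip_width: 0.0166
```

```bash
python3 f.py
```

```text
std [0.73 0.33 0.2 ]
t 15.1167 P [0.52100154 0.14668953 0.13110287] vise x,y 0.45636699516473306 -0.017485242563858028 Fvise -3.134685174941774 11.467124710059487 6.073819035336777 w 0.016618114964062004
theta 1.8214100172938934 r 0.07050542968151402 tang 12.615194595163597 rad 3.0402454039487377
```

The resistance is about 12.6 N, which is the target. I relieve the load, open the fingers and retreat upward.

{"name": "carry_out", "arguments": {
  "moves": [-0.003,-0.008,0,0,-0.006,-0.016,0,0,-0.006,-0.016,0,0]
}}

```text
time: 15.57
eef_pos: [0.5209, 0.147, 0.1312]
orientation: [-0.103, 0.7, -0.102, -0.699]
wrist_force: [0.3, 6.5, 3.7]
grip_width: 0.0165
```

{"name": "carry_out", "arguments": {
  "moves": [0,0,0,0,0,0,0,0,0,0,0,0,0,0,0,0,0,0,0,0],
  "fingers": 0.5
}}

```text
time: 15.98
eef_pos: [0.52, 0.1454, 0.1302]
orientation: [0.102, -0.699, 0.103, 0.7]
wrist_force: [0.5, -0.1, 1.2]
grip_width: 0.0426
```

{"name": "carry_out", "arguments": {
  "moves": [-0.1,0,0,0,-0.25,0,0,0,-0.45,0,0,0,-0.65,0,0.1,0,-0.85,0,0.2,0,-0.95,0,0.3,0,-0.95,0,0.3,0]
}}

```text
time: 16.57
eef_pos: [0.4768, 0.1594, 0.2766]
orientation: [-0.103, 0.701, -0.102, -0.698]
wrist_force: [-0.3, -0.2, 0.0]
grip_width: 0.0428
```

```bash
python3 gap.py w8; python3 red.py; python3 - <<'E'
import cv2,numpy as np
a=cv2.imread("pics/last_wrist.png");b=cv2.imread("pics/last_side.png")[150:390,180:500]
cv2.imwrite("pics/fin.png",np.hstack([cv2.resize(a,(400,300)),cv2.resize(b,(400,300))]))
E
```

```text
-0.05 jaw x [0.5157 0.5738] panel x 0
-0.02 jaw x [0.4415 0.5733] panel x 0
0.01 jaw x [0.5159 0.5736] panel x 0
0.035 jaw x [0.5156 0.5735] panel x 0
pad x [0.4399 0.5543] y [0.1946 0.297 ] trough z [0.1499 0.1645 0.1756] tcp 0.4104018317495974 0.2765688251187143 [-0.33366938 -0.16332162  0.00850433] 16.5667
[0.47729461 0.15890968 0.27469954] 0.04301958025684474 [ 1.46522695  0.02444737 -0.63646414] 16.6167
wrist 1515 ((527.184814453125, 144.83119201660156), (16.536890029907227, 54.6561164855957), 73.650390625) z [0.1472 0.1508 0.1526] tool y,z -0.0007799276915505408 -0.05183243191476911
top 37 ((545.5196533203125, 139.1500244140625), (18.025741577148438, 10.452505111694336), 35.350921630859375) z [0.1493 0.1526 0.155 ] tool y,z -0.0005804800670014805 -0.07102614552271129
side 243 ((545.7756958007812, 115.3820571899414), (51.5588493347168, 105.04975128173828), 28.535297393798828) z [0.1396 0.1492 0.1535] tool y,z 0.02212119192250277 -0.07806998481349296
```

View pics/fin.png

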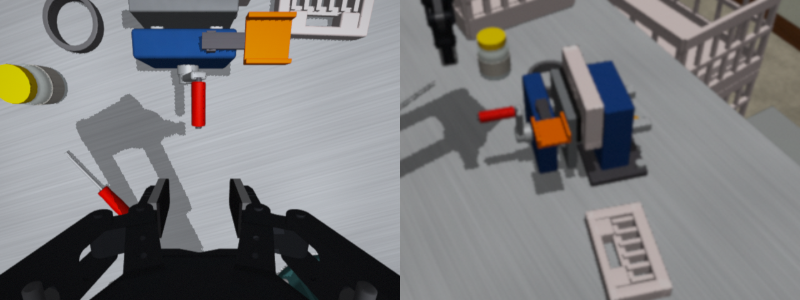

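The final view shows the lever up, the panel upright between the jaws, the crank just past the top where I left it, and the other objects in place. The rise in resistance, about 7.2 N/rad, matches the screw's lead at 80 N/rad. From a seat at about θ ≤ 1.17 rad, that puts the grip at roughly 52-70 N. I hand in.

```bash
python3 -c "
from cell import env
print(env.close_job())"
```

```text
the job is handed in; nothing more can be done
None
```

The panel is clamped upright in the vise and the job is handed in. No verdict was reported.

- **Lever and slide:** I pressed the lever about 9–10 mm with roughly 13 N. I slid the head about 73 mm until the panel sat against the rear jaw, where the push peaked at about 10 N. I then lifted off, and the lever pad was back at its full height (165 mm).
- **Crank:** I carried it from about 0.68 to 1.82 rad, until the handle resistance reached about 12.6 N against the 12.5 N target. The resistance rose steadily, so I put the grip at about 52–70 N. That is an estimate; nothing measures the clamping force directly.
- **Last checks:** The fingers are open and clear, with no force on the wrist. The crank stayed where I left it, the lever is up and the panel stands between the jaws. By eye, the spare panel, the tape roll and the jar look undisturbed. The job took about 17 s of the 72 s allowed.
- **Disagreements:**
  - The last picture puts the head about 2–3 mm further back than just after the lever was released. The likely cause is the head settling into its tooth under load, with some camera error.
  - The last wrist picture did not show the panel, so its final position was checked only in the side view.

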